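# Load three grinding balls from the clicking dispenser

## Robot

A 6-joint arm with a two-finger parallel gripper is mounted at the origin on the work surface. World frame = base frame: x ahead of the robot, y to its left, z up, the work surface at z = 0. Lengths are in m, angles in degrees, forces in N, time in s.
With the tool pointing down it reaches from about 0.35 to 0.875 m from the base axis. Payload 4.2 kg.
Tool frame: the origin (TCP) lies on the centre line of the jaws, within the pads' length; the fingertips stand 19 mm ahead of it and the grasp point (between the pads) is the TCP; x points along the fingers, y is the direction in which the jaws open and shut, and the axes are right-handed (so a half turn about x gives the same grasp; the last joint's range is limited). The gripper opens to 87 mm and grips with 3 to 60 N. Pads are 19 mm wide; open, the fingers measure 117 mm over their backs; the gripper's body (75 mm by 190 mm) begins 51 mm behind the grasp point.
Start: joints at [91.88, 22.042, 0.453, 0, -68.411, -14.817], TCP at [0.14, 0.609, 0.242] pointing down, gripper open.
Joint ranges: [-179.83, 179.83], [-69.29, 118.12], [-61.27, 80.66], [-181.25, 117.63], [-171.15, -9.14], [-177.46, 177.46]. Speed limits (degrees/s): [159.86, 159.86, 180, 180, 180, 180].

## Interface

Orientations are given as a 3x3 rotation matrix whose columns are the frame's x, y, z axes.
In Python, from station import * gives the robot as it stands.
- The arm moves only by the shell command python3 -m creep 'ROWS'. ROWS is JSON, a list of rows, each a list of 5 numbers: the opening, from 0 (shut) to 1 (fully open), then the shift along the world's x, y, z in mm, then the turn about the world's z in rad. In form: [[jaw, x, y, z, turn], ...]. A call has exactly 8 rows; each row is the pose to reach, as a shift and turn from the pose measured when the call began; what a row does not reach only later rows make up. A row lasts 1/10 s, in which the tool goes at most 50 mm and 8.59 degrees, less where a joint would pass 70% of its speed; a pose out of reach is approached as far as the arm can. A call with a gripper value outside its range is refused whole. The fingers move at their own pace and stop on an object; the grip force is fixed at half the most. Time passes only in rows, so rows that repeat a pose let the fingers close, or fill a call up. It gives the time, the measured TCP pose, the force and the opening at its end, in the units of the state.
- sense(): the state, without advancing time (a new reading comes with each control period).
- capture(name): name is "scene" or "top"; returns a dict with "image" (480x640x3 uint8, blue, green, red), "z_map" (480x640 float32, m along the optical axis (not along the pixel's ray), 0 where there is no reading), "mtx" (3x3 intrinsics, pixels), "eye" and "attitude" of the camera in the world. Camera axes: x right, y up, looking along -z (the intrinsics and any distortion apply to the point x, -y, -z); pixel columns grow to the right and rows downward; lengths in m; the calibration is good to about 2 mm. A picture is of the moment at which its call begins.
- finish_job(): hands the job in, once; it reports no verdict.
Trained networks look in a picture, given as the dict that the camera call returned (one of the last four; its "shot" number tells which), for a name from the list of things; names that differ only in an ending like _2 or _b are one class to them, and where a whole thing is asked for, a point or a joint stands for the part that bears it (a point fixed in the world has none). Each returns a list of dicts, best first, with "confidence" (0 to 1); they miss things now and then, are a little off and sometimes report something else, mostly with a low value. They report only what shows in the picture. A call takes as long as a camera call. They do not tell look-alikes from the thing itself.
- look_for(picture, thing): "box" ([left, top, right, bottom] in pixels, round what is visible of it).
- mark_of(picture, thing): "centre" ([column, row] in pixels: a listed point, or the origin of a listed thing).
The state is a dict: "time_s": time; "joints": joint angles; "joint_velocities": joint speeds; "effort": joint torques, N m; "tcp_pos": TCP position; "ee_rot": TCP orientation; "wrist_force": force on the tool from outside, world axes, zero at the start; "moment": the same for the moment, N m; "gripper_width": opening from 0.0 (shut) to 1.0 (fully open).
Only numpy, scipy, OpenCV 4.12 (cv2) and the standard library are available. Lean on these libraries where they do the work, as an engineer would, in place of code of your own. Each camera call takes 0.05 s, during which the arm holds its last target.

## Task

Slide the empty steel grinding bowl under the spout of the ball dispenser. Then turn the red paddle knob exactly three clicks, clockwise as seen from the robot, so that three balls drop into the bowl, and leave the bowl standing there with the balls and the knob resting in its third click. Leave the petri dish beside the spout where it is.

Things in the scene. Friction and masses are not known exactly. Their poses are not given: they have to be found in the camera images.
- dispenser: White gravity dispenser for grinding balls, fixed to the bench. Origin at bench level under the middle of the ball drum; its -x axis points out of its front, towards the robot give or take 0.2 rad; y is to the left as seen from the robot, z up. Foot x -70 to +90 mm, 120 mm wide, 12 mm thick. Drum 92 mm wide, 163 to 248 mm high, front face at x = -17 mm
- tube_top (a point): Top of the dispenser's clear upright magazine tube (28 mm square, black cap 34 mm square), 347 mm above the dispenser's origin
- chute_mid (a point): Middle of the floor of the chute, 48 mm wide and open above, that slopes down from the drum to the spout under the knob. Its walls are at most 100 mm high at the spout, 120 mm under the knob and 172 mm at the drum
- knob_hub (a point): Centre of the red paddle knob in front of the drum, on its level axis (the dispenser's x axis), 205 mm above the bench and 90 mm in front of the dispenser's origin; same axes as the dispenser. Hub 34 mm across, 24 mm long. Six flat paddles stick out radially to 52 mm from the axis, each 8 mm thick in the turning direction, 16 mm wide along x, 60 degrees apart. Nothing stands above it
- paddle_start (a point): Fixed point, same axes as the dispenser: where the tip of the knob's upper-left paddle is in every click position (26 mm to the left, +y, and 45 mm above the hub). In every click position two paddles stand 30 degrees left and right of straight up, two level, two down. Sweeping the upper-left paddle across the top to where the upper-right one stood is one click
- knob (a joint): Angle of the knob, rad: 0 at the start, growing clockwise as seen from the robot (top paddle goes to the right, -y). It clicks every 1.047 rad (60 degrees): it holds itself at 0, 1.047, 2.094, 3.142 ... and snaps on to the next position once pushed past half-way, giving out one ball. Needs about 0.14 N m, 4 N at a paddle. A stop blocks it below 0
- spout (a point): Centre of the lower opening of the spout, 66 mm above the bench, 163 mm in front of the dispenser's origin; balls fall out straight down. Opening 36 x 40 mm, its outside 48 mm square, walls up to 98 mm above the bench; same axes as the dispenser
- bowl_center (a point): Centre (half-way up, 25 mm above the bench) of the loose straight-sided steel grinding bowl, open above, outer diameter 110 mm, height 50 mm, wall 5 mm, floor 6 mm, 0.3 to 0.65 kg; it slides on the bench and fits upright under the spout
- bowl: The same bowl; origin at the centre of its underside, z up
- ball1_center (a point): Centre of the brown-orange agate ball, 20 mm in diameter, 12 g, that the dispenser gives out first
- ball1: The same ball; its origin turns with it, use the centre
- ball2_center (a point): Centre of the brown-orange agate ball, 20 mm in diameter, 12 g, that the dispenser gives out second
- ball2: The same ball; its origin turns with it, use the centre
- ball3_center (a point): Centre of the brown-orange agate ball, 20 mm in diameter, 12 g, that the dispenser gives out third
- ball3: The same ball; its origin turns with it, use the centre
- ball4_center (a point): Centre of the brown-orange agate ball, 20 mm in diameter, 12 g, that the dispenser gives out fourth (must stay in the dispenser)
- petri_mid (a point): Bystander, to be left alone: closed petri dish, 94 mm across, 16 mm high, beside the spout on the side away from the bowl; this point is on its middle
Things that resemble listed ones, but are neither listed nor needed, are in the scene too. Of the things shaped like the bowl, the bare steel one is meant.

How it is judged:
By the outcome, as a careful person would: the job done as asked, in the order asked, and still so for the second after the job is handed in, with the robot touching nothing.
It also fails if it takes over 61 s, if anything falls off the work surface, if the arm or the gripper's body presses on something with over 40 N, if the wrist force passes 120 N, or if a joint passes its speed limit or range.

## Working session

There is one attempt and no reset: what is moved stays moved. The work goes in short steps, Python scripts to look and compute and a shell command to move; the robot and the scene stay as the last step left them, time stands still between calls to the robot, and variables do not carry over. Pictures are saved under pics/ and viewed, and the job is handed in when it is done.

```bash
ls; mkdir -p pics
cat > h.py <<'E'
from station import *
import numpy as np, cv2
def px2w(c,u,v,z=None):
    # z: world height plane; else depth
    K=c["mtx"];R=np.array(c["attitude"]);e=np.array(c["eye"])
    d=np.array([(u-K[0][2])/K[0][0],-(v-K[1][2])/K[1][1],-1.0])
    dw=R@d
    if z is None:
        D=c["z_map"][int(round(v)),int(round(u))]
        return e+dw*D
    return e+dw*((z-e[2])/dw[2])
def w2px(c,p):
    K=c["mtx"];R=np.array(c["attitude"]);e=np.array(c["eye"])
    q=R.T@(np.array(p)-e)
    return K[0][0]*q[0]/-q[2]+K[0][2],K[1][1]*(-q[1])/-q[2]+K[1][2]
E
python3 - <<'E'
from h import *
for n in ["scene","top"]:
    c=capture(n); cv2.imwrite(f"pics/{n}0.png",c["image"])
    print(n,c["eye"],c["attitude"],c["mtx"],[k for k in c])
    for t in ["dispenser","knob_hub","paddle_start","spout","bowl_center","petri_mid","tube_top","chute_mid"]:
        try:
            m=mark_of(c,t)
            print(t,[(np.round(x["centre"],1),round(x["confidence"],2),np.round(px2w(c,*x["centre"]),3)) for x in m[:4]])
        except Exception as ex: print(t,ex)
s=sense();print(s["time_s"],s["tcp_pos"],s["ee_rot"],s["gripper_width"])
E
```

```text
pics
scene [0.85461054 0.46275956 0.74205912] [[-0.82863731 -0.4078114   0.38347109]
 [ 0.55938466 -0.57730975  0.59481279]
 [-0.02118984  0.70739191  0.70650384]] [[445.96156865   0.         313.47544806]
 [  0.         445.96156865 242.53482095]
 [  0.           0.           1.        ]] ['image', 'z_map', 'mtx', 'eye', 'attitude', 'shot']
dispenser [(array([276.9, 356.2]), 0.63, array([0.68 , 0.055, 0.011])), (array([322.6, 248. ]), 0.31, array([ 0.445, -0.135,  0.   ]))]
knob_hub [(array([313.6, 266.3]), 0.93, array([0.598, 0.063, 0.214])), (array([349.3, 296.1]), 0.6, array([0.529, 0.073, 0.099]))]
paddle_start [(array([322.4, 249.6]), 0.8, array([0.586, 0.071, 0.252]))]
spout [(array([348. , 296.5]), 0.79, array([0.532, 0.072, 0.099]))]
bowl_center [(array([398.9, 378. ]), 0.93, array([0.522, 0.214, 0.006])), (array([464.2, 330. ]), 0.66, array([0.352, 0.211, 0.007])), (array([274.3, 354.3]), 0.57, array([0.682, 0.049, 0.012])), (array([310.3, 308.7]), 0.4, array([0.613, 0.072, 0.125]))]
petri_mid [(array([308.1, 268.8]), 0.71, array([0.599, 0.047, 0.194]))]
tube_top [(array([2
[... 670 characters left out ...]
.208]))]
spout [(array([313.2, 249.1]), 0.98, array([0.51 , 0.048, 0.004]))]
bowl_center [(array([233.9, 318.4]), 0.6, array([0.369, 0.217, 0.008])), (array([312.2, 171.6]), 0.55, array([0.636, 0.041, 0.216]))]
petri_mid [(array([381.7, 251.5]), 0.83, array([ 0.501, -0.096,  0.011]))]
tube_top [(array([302.9, 127. ]), 0.7, array([0.683, 0.051, 0.346]))]
chute_mid [(array([311.1, 204.1]), 0.95, array([0.577, 0.045, 0.222])), (array([311.2, 170.9]), 0.27, array([0.638, 0.043, 0.213]))]
0.9 [0.13989613 0.60912401 0.24156849] [[-1.89955992e-05 -2.23899911e-01 -9.74612143e-01]
 [ 3.13091314e-05 -9.74612143e-01  2.23899910e-01]
 [-9.99999999e-01 -2.62611467e-05  2.55234534e-05]] 0.9994226034961166
```

View pics/scene0.png

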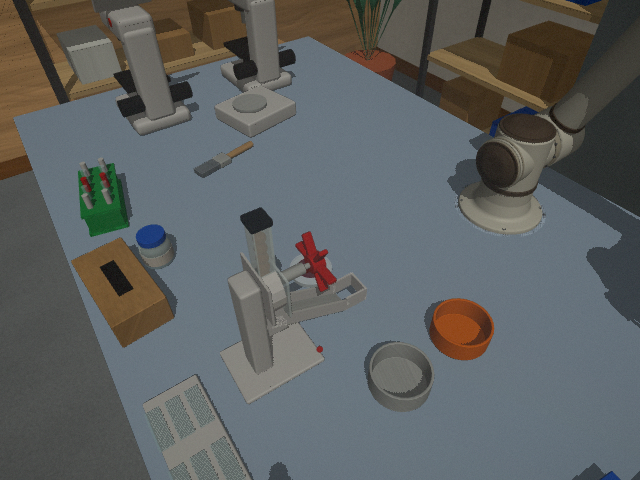

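View pics/top0.png

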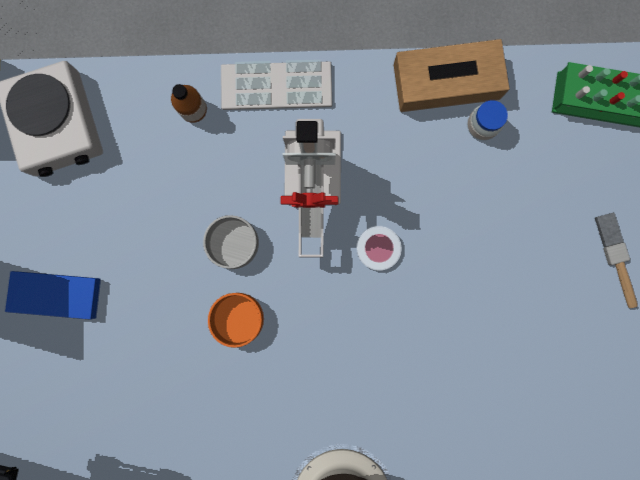

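```bash
cat > m.py <<'E'
from h import *
def cloud(c):
    K=np.array(c["mtx"]);z=c["z_map"];v,u=np.mgrid[:480,:640]
    d=np.stack([(u-K[0,2])/K[0,0],-(v-K[1,2])/K[1,1],-np.ones_like(z)],-1)*z[...,None]
    P=d@np.array(c["attitude"]).T+np.array(c["eye"])
    P[z<=0]=np.nan
    return P
def bowl(c,P,guess):
    from scipy.optimize import least_squares
    m=(P[...,2]>0.043)&(P[...,2]<0.056)&(np.hypot(P[...,0]-guess[0],P[...,1]-guess[1])<0.075)
    q=P[m][:,:2]
    f=least_squares(lambda p:np.hypot(q[:,0]-p[0],q[:,1]-p[1])-0.0535,guess,loss="soft_l1",f_scale=0.002)
    return f.x,m.sum()
E
python3 - <<'E'
from m import *
for n in ["scene","top"]:
    c=capture(n);P=cloud(c);im=c["image"].astype(int)
    print(n,"bowl",bowl(c,P,np.array([0.5,0.2])))
    m=(im[...,2]>110)&(im[...,1]<50)&(im[...,0]<60)&(P[...,2]>0.14)&(P[...,2]<0.27)&(abs(P[...,1]-.05)<.1)&(P[...,0]>.5)&(P[...,0]<.7)
    q=P[m];print("red",len(q),q.mean(0),q.min(0),q.max(0))
    # line fit in xy
    a=np.cov(q[:,:2].T);w,V=np.linalg.eigh(a);print(V[:,1],np.sqrt(w))
    for lo,hi in [(0.085,0.11),(0.335,0.355),(0.005,0.016)]:
        m=(P[...,2]>lo)&(P[...,2]<hi)&(abs(P[...,1]-.05)<.085)&(P[...,0]>.45)&(P[...,0]<.78)
        q=P[m][:,:2].astype(np.float32)
        if len(q)>10:
            print(lo,len(q),np.round(q.min(0),3),np.round(q.max(0),3),cv2.minAreaRect(q*1000))
    for h,t in [(0.066,"spout"),(0.205,"knob_hub"),(.347,"tube_top"),(0.25,"paddle_start"),(0.016,"petri_mid")]:
        r=mark_of(c,t)
        if r: print(t,px2w(c,*r[0]["centre"],z=h))
    x0,x1,y0,y1=(250,400,180,330) if n=="scene" else (260,420,110,290)
    cv2.imwrite(f"pics/{n}z.png",cv2.resize(c["image"][y0:y1,x0:x1],None,fx=3.3,fy=3.3,interpolation=cv2.INTER_CUBIC))
E
```

```text
scene bowl (array([0.53067056, 0.22108533]), np.int64(472))
red 655 [0.58889579 0.05650899 0.21736681] [ 0.57681665 -0.00171064  0.16417925] [0.59859541 0.10211468 0.25412481]
[0.02394736 0.99971322] [0.00459625 0.02488761]
0.085 1307 [0.49  0.026] [0.731 0.077] ((610.364013671875, 51.51648712158203), (50.258731842041016, 240.87374877929688), 89.58651733398438)
0.335 565 [0.66  0.029] [0.694 0.065] ((677.236572265625, 46.904762268066406), (35.57504653930664, 33.759437561035156), 88.22938537597656)
0.005 3797 [ 0.461 -0.024] [0.768 0.127] ((622.062744140625, 75.55583190917969), (132.34226989746094, 316.5056457519531), 77.11316680908203)
spout [0.51302538 0.05476503 0.066     ]
knob_hub [0.63751335 0.12115373 0.205     ]
tube_top [0.67704834 0.04626282 0.347     ]
paddle_start [0.58659357 0.07421029 0.25      ]
petri_mid [ 0.51067663 -0.08777208  0.016     ]
top bowl (array([0.52816818, 0.21813589]), np.int64(302))
red 398 [0.58674433 0.05010912 0.22236446] [ 0.57550113 -0.00179213  0.1600288 ] [0.597872   0.09882871 0.25325817]
[-3.08654104e-04  9.99999952e-01] [0.0050341  0.02845377]
0.085 523 [0.49  0.025] [0.65  0.074] ((570.3499145507812, 48.584659576416016), (47.42271041870117, 159.04978942871094), 88.32366180419922)
0.335 462 [0.659 0.029] [0.693 0.063] ((676.33203125, 45.63319778442383), (33.35601806640625, 34.00127029418945), 87.82228088378906)
0.005 1376 [ 0.452 -0.035] [0.779 0.135] ((615.0404052734375, 50.07849884033203), (326.8455810546875, 168.93505859375), 0.12576039135456085)
spout [0.5080877  0.05807707 0.066     ]
knob_hub [0.59205502 0.04540677 0.205     ]
tube_top [0.67710474 0.04584875 0.347     ]
paddle_start [0.59444183 0.07102081 0.25      ]
petri_mid [ 0.50828417 -0.10019733  0.016     ]
```

View pics/topz.png

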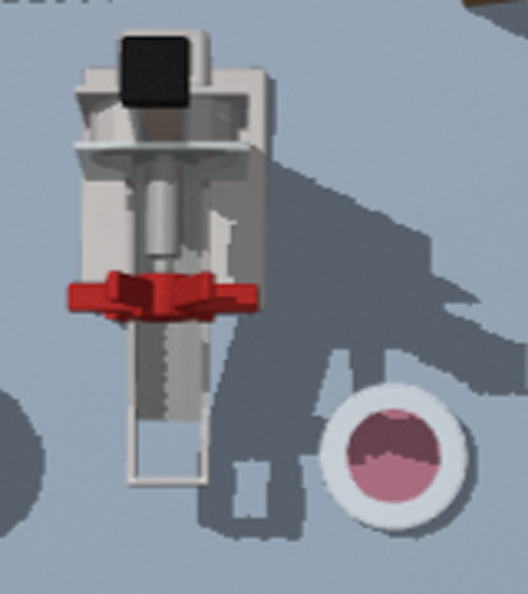

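View pics/scenez.png

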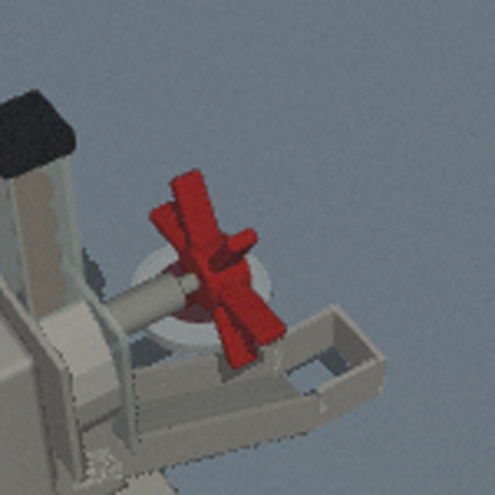

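```bash
python3 -m creep '[[1,40,-45,0,-0.15],[1,80,-90,0,-0.3],[1,120,-140,0,-0.45],[0.5,160,-185,0,-0.6],[0.5,200,-230,0,-0.75],[0.5,240,-280,0,-0.9],[0.5,280,-325,0,-1.05],[0.5,310,-360,0,-1.2]]'
```

```text
time_s: 2.3
tcp_pos: [0.402, 0.3044, 0.242]
ee_rot: [[0.001, -0.99, -0.139], [0.001, -0.139, 0.99], [-1.0, -0.001, 0.001]]
wrist_force: [1.7, 0.2, -0.4]
gripper_width: 0.629
```

```bash
python3 -m creep '[[0.5,38,-42,0,-0.07],[0.5,75,-85,0,-0.14],[0.5,75,-85,0,-0.14],[0.5,75,-85,0,-0.14],[0.5,75,-85,-40,-0.14],[0.5,75,-85,-80,-0.14],[0.5,75,-85,-80,-0.14],[0.5,75,-85,-80,-0.14]]'
python3 - <<'E'
from m import *
for n in ["scene","top"]:
    c=capture(n);P=cloud(c)
    print(bowl(c,P,np.array([0.53,0.22])))
    cv2.imwrite(f"pics/{n}1.png",c["image"])
s=sense();print(s["tcp_pos"],s["ee_rot"])
E
```

```text
time_s: 3.1
tcp_pos: [0.477, 0.2202, 0.1626]
ee_rot: [[0.001, -1.0, -0.001], [-0.0, -0.001, 1.0], [-1.0, -0.001, -0.0]]
wrist_force: [0.0, 0.5, 0.9]
gripper_width: 0.498
(array([0.52935613, 0.22010123]), np.int64(782))
(array([0.52726687, 0.21921063]), np.int64(212))
[0.47803401 0.22089188 0.16433181] [[ 0.00450242 -0.99998934 -0.00102851]
 [ 0.00290203 -0.00101544  0.99999527]
 [-0.99998565 -0.00450538  0.00289742]]
```

View pics/scene1.png

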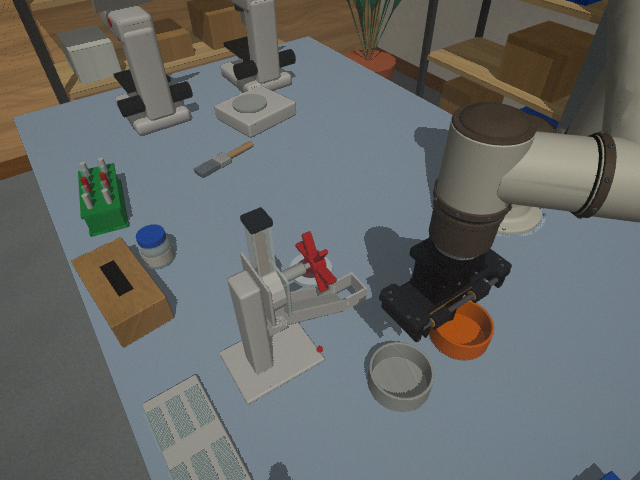

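View pics/top1.png

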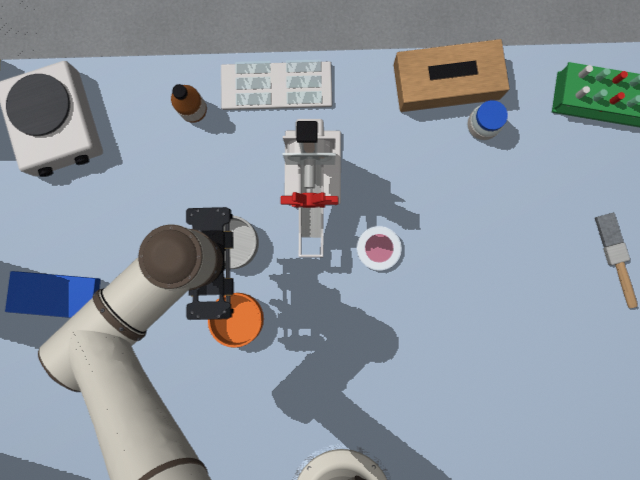

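```bash
python3 -m creep '[[0.5,-1,-1,-40,0],[0.5,-1,-1,-80,0],[0.5,-1,-1,-100,0],[0.5,-1,-1,-110,0],[0,-1,-1,-110,0],[0,-1,-1,-110,0],[0,-1,-1,-110,0],[0,-1,-1,-110,0]]'
```

```text
time_s: 4.0
tcp_pos: [0.4777, 0.2205, 0.0557]
ee_rot: [[0.007, -1.0, -0.001], [0.005, -0.001, 1.0], [-1.0, -0.007, 0.005]]
wrist_force: [0.8, 0.6, 0.5]
gripper_width: 0.224
```

```bash
python3 -m creep '[[0,0,0,-1,0],[0,0,0,-1,0],[0,0,0,-1,0],[0,0,0,-1,0],[0,0,0,-1,0],[0,0,0,-1,0],[0,0,0,-1,0],[0,0,0,-1,0]]'
```

```text
time_s: 4.8
tcp_pos: [0.4779, 0.2204, 0.0554]
ee_rot: [[0.007, -1.0, -0.002], [0.005, -0.002, 1.0], [-1.0, -0.007, 0.005]]
wrist_force: [-1.9, -1.3, 6.3]
gripper_width: 0.069
```

```bash
python3 -m creep '[[0,-10,-10,0,0],[0,-25,-30,0,0],[0,-30,-55,0,0],[0,-30,-80,0,0],[0,-30,-105,0,0],[0,-30,-125,0,0],[0,-30,-135,0,0],[0,-30,-140,0,0]]'
python3 - <<'E'
from m import *
c=capture("scene");cv2.imwrite("pics/s2.png",c["image"])
E
```

```text
time_s: 5.6
tcp_pos: [0.4482, 0.0802, 0.0554]
ee_rot: [[0.008, -1.0, -0.001], [0.005, -0.001, 1.0], [-1.0, -0.008, 0.005]]
wrist_force: [0.5, 2.6, -0.8]
gripper_width: 0.069
```

View pics/s2.png

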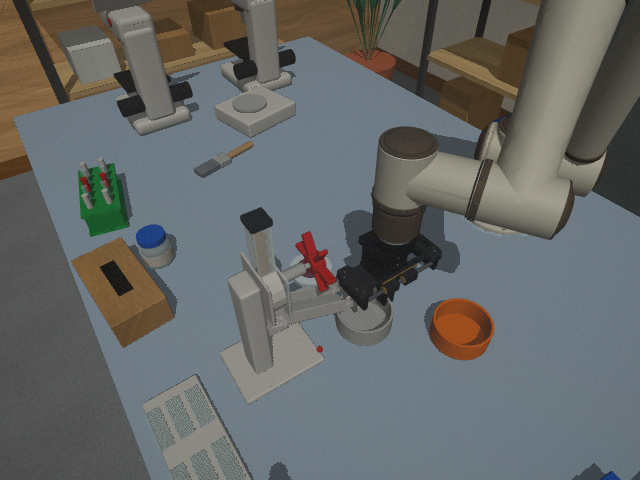

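```bash
python3 -m creep '[[0,0,-15,0,0],[0,0,-29,0,0],[0,4,-29,0,0],[0,8,-29,0,0],[0,8,-29,0,0],[0.2,8,-29,0,0],[0.2,8,-29,0,0],[0.2,8,-29,0,0]]'
python3 - <<'E'
from m import *
c=capture("scene");P=cloud(c);print(bowl(c,P,np.array([.51,.05])));cv2.imwrite("pics/s3.png",c["image"])
E
```

```text
time_s: 6.45
tcp_pos: [0.4564, 0.051, 0.0554]
ee_rot: [[0.008, -1.0, -0.001], [0.005, -0.001, 1.0], [-1.0, -0.008, 0.005]]
wrist_force: [-0.6, -0.2, 0.7]
gripper_width: 0.185
(array([0.50437263, 0.05141102]), np.int64(343))
```

View pics/s3.png

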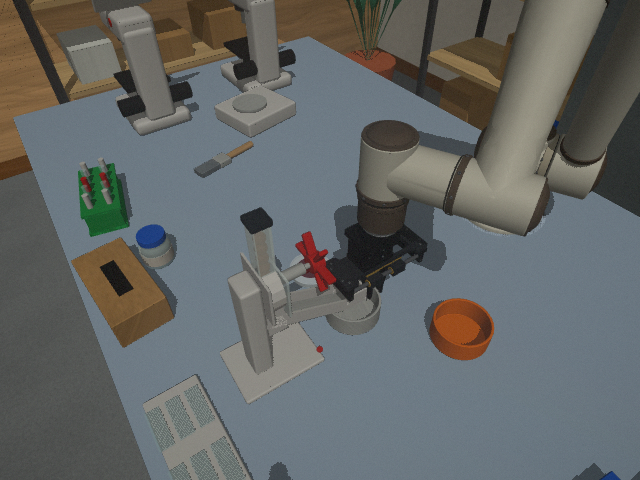

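```bash
python3 -m creep '[[0.2,0,0,15,0],[0.2,0,0,40,0],[0.3,-5,0,80,0.05],[0.5,-15,0,120,0.15],[0.7,-15,0,170,0.3],[1,-15,0,220,0.45],[1,-15,0,265,0.6],[1,-15,0,265,0.75]]'
python3 -m creep '[[1,0,0,0,0.15],[1,0,0,0,0.3],[1,0,0,0,0.45],[1,0,0,0,0.6],[1,0,0,0,0.75],[1,0,0,0,0.8],[1,0,0,0,0.8],[1,0,0,0,0.8]]'
python3 - <<'E'
from m import *
for n in ["scene","top"]:
    c=capture(n);P=cloud(c);print(bowl(c,P,np.array([.51,.05])));cv2.imwrite(f"pics/{n}4.png",c["image"])
s=sense();print(s["tcp_pos"],s["ee_rot"],s["joints"])
E
```

```text
time_s: 7.3
tcp_pos: [0.445, 0.052, 0.3279]
ee_rot: [[0.018, -0.726, -0.688], [0.014, -0.687, 0.726], [-1.0, -0.023, -0.002]]
wrist_force: [0.3, 0.3, -0.4]
gripper_width: 0.656
time_s: 8.1
tcp_pos: [0.4452, 0.0522, 0.3279]
ee_rot: [[0.003, -0.014, -1.0], [0.023, -1.0, 0.014], [-1.0, -0.023, -0.003]]
wrist_force: [0.5, -0.5, -0.5]
gripper_width: 0.999
(array([0.50471384, 0.05153916]), np.int64(373))
(array([0.50082373, 0.05137134]), np.int64(103))
[0.44507604 0.05211175 0.32789036] [[ 0.0027237  -0.01342542 -0.99990617]
 [ 0.02267752 -0.9996519   0.01348378]
 [-0.99973912 -0.02271212 -0.00241829]] [ 26.81959657   1.00338737 -13.70404079  -1.12994932 -74.56977617
  62.70316598]
```

View pics/scene4.png

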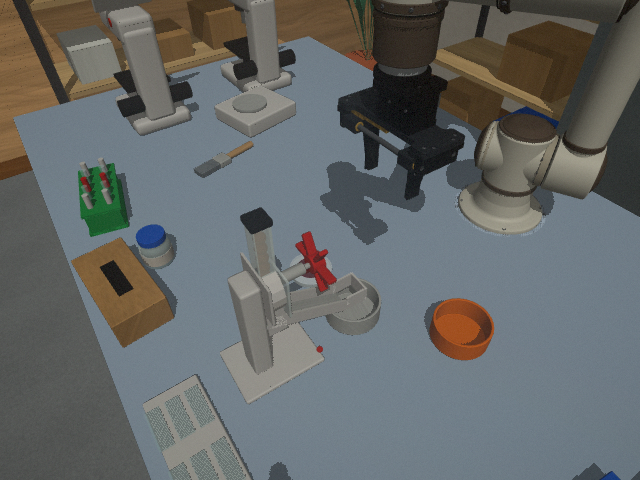

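View pics/top4.png

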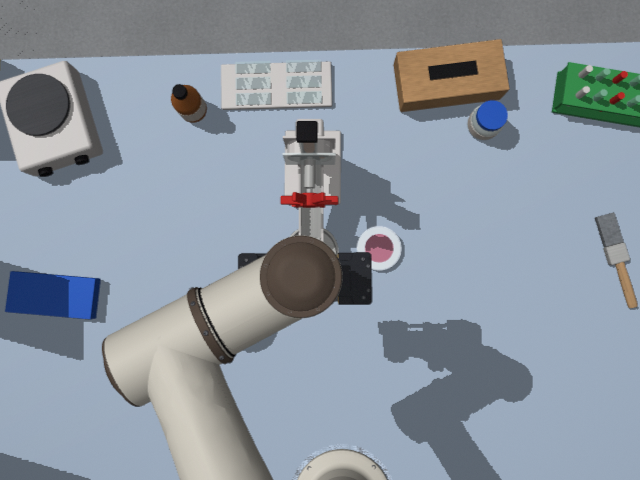

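```bash
python3 -m creep '[[1,40,-6,0,0],[1,85,-6,0,0],[1,125,-6,0,0],[1,142,-6,0,0],[1,142,-6,0,0],[1,142,-6,0,0],[1,142,-6,-20,0],[1,142,-6,-35,0]]'
python3 - <<'E'
from m import *
for n in ["scene","top"]:
    c=capture(n);cv2.imwrite(f"pics/{n}5.png",c["image"])
s=sense();print(s["tcp_pos"],s["ee_rot"],s["joints"])
E
```

```text
time_s: 9.0
tcp_pos: [0.5858, 0.0463, 0.2931]
ee_rot: [[0.004, -0.013, -1.0], [0.023, -1.0, 0.013], [-1.0, -0.024, -0.003]]
wrist_force: [-0.4, 0.3, -0.0]
gripper_width: 1.002
[0.58483964 0.04603645 0.29140372] [[-0.00129944 -0.01342958 -0.99990897]
 [ 0.02220861 -0.99966359  0.01339743]
 [-0.99975251 -0.02218918  0.00159726]] [ 1.96816374e+01  1.65572508e+01  4.78201685e-02 -1.27826793e+00
 -7.31359913e+01  6.99167628e+01]
```

View pics/scene5.png

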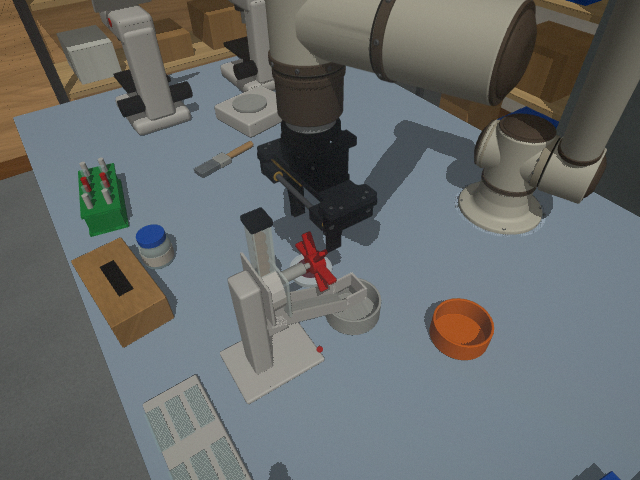

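```bash
python3 -m creep '[[1,2,0,-17,0],[1,2,0,-34,0],[1,2,0,-34,0],[1,2,-5,-34,0],[1,2,-10,-34,0],[1,2,-15,-34,0],[1,2,-20,-34,0],[1,2,-22,-34,0]]'
python3 - <<'E'
from m import *
for n in ["scene"]:
    c=capture(n);cv2.imwrite(f"pics/{n}6.png",cv2.resize(c["image"][170:350,220:420],None,fx=3,fy=3))
s=sense();print(s["tcp_pos"],s["wrist_force"])
E
```

```text
time_s: 9.9
tcp_pos: [0.5877, 0.0244, 0.2588]
ee_rot: [[0.002, -0.013, -1.0], [0.024, -1.0, 0.014], [-1.0, -0.024, -0.002]]
wrist_force: [-0.1, 5.0, 3.7]
gripper_width: 0.998
[0.5875787  0.02412942 0.25855135] [0.47844089 3.01552902 2.83353308]
```

View pics/scene6.png

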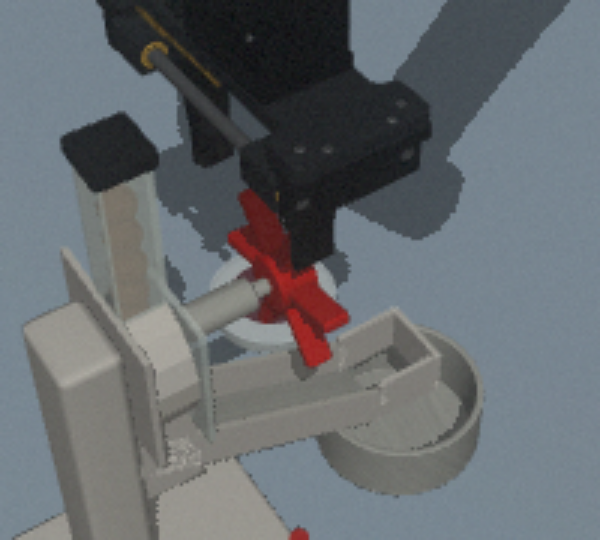

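```bash
python3 -m creep '[[1,0,-5,0,0],[1,0,-10,0,0],[1,0,-14,0,0],[1,0,-18,0,0],[1,0,-21,0,0],[1,0,-24,0,0],[1,0,-24,0,0],[1,0,-24,0,0]]'
python3 - <<'E'
from m import *
for n in ["scene"]:
    c=capture(n);cv2.imwrite(f"pics/{n}7.png",cv2.resize(c["image"][170:350,220:420],None,fx=3,fy=3))
s=sense();print(s["tcp_pos"],s["wrist_force"])
E
```

```text
time_s: 10.75
tcp_pos: [0.5873, -0.0005, 0.2579]
ee_rot: [[0.0, -0.014, -1.0], [0.023, -1.0, 0.014], [-1.0, -0.023, 0.0]]
wrist_force: [0.0, 0.5, 0.5]
gripper_width: 0.998
[ 5.87384224e-01 -3.70262938e-04  2.58076435e-01] [-0.62721385  0.44463857 -0.19951111]
```

View pics/scene7.png

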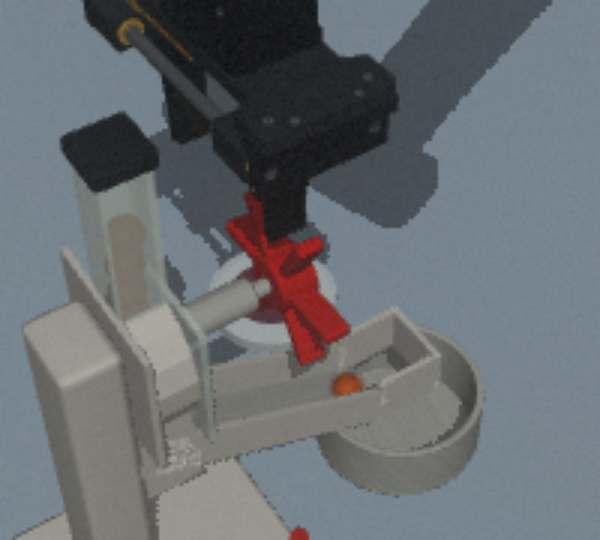

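```bash
python3 -m creep '[[1,0,0,18,0],[1,0,0,36,0],[1,0,0,36,0],[1,0,23,36,0],[1,0,46,36,0],[1,0,46,36,0],[1,0,46,18,0],[1,0,46,15,0]]'
python3 - <<'E'
from m import *
for n in ["scene"]:
    c=capture(n);cv2.imwrite(f"pics/{n}8.png",cv2.resize(c["image"][170:350,220:420],None,fx=3,fy=3))
    for b in ["ball1_center"]:
        print([(np.round(x["centre"]),round(x["confidence"],2),np.round(px2w(c,*x["centre"]),3)) for x in mark_of(c,b)[:5]])
s=sense();print(s["tcp_pos"],s["wrist_force"])
E
```

```text
time_s: 11.6
tcp_pos: [0.586, 0.0453, 0.2704]
ee_rot: [[-0.004, -0.015, -1.0], [0.022, -1.0, 0.014], [-1.0, -0.022, 0.005]]
wrist_force: [-0.0, -0.7, -0.5]
gripper_width: 1.0
[(array([368., 303.]), 0.42, array([0.474, 0.064, 0.027]))]
[0.58686845 0.04503128 0.27199401] [-0.54436048 -0.06869602 -0.2019599 ]
```

View pics/scene8.png

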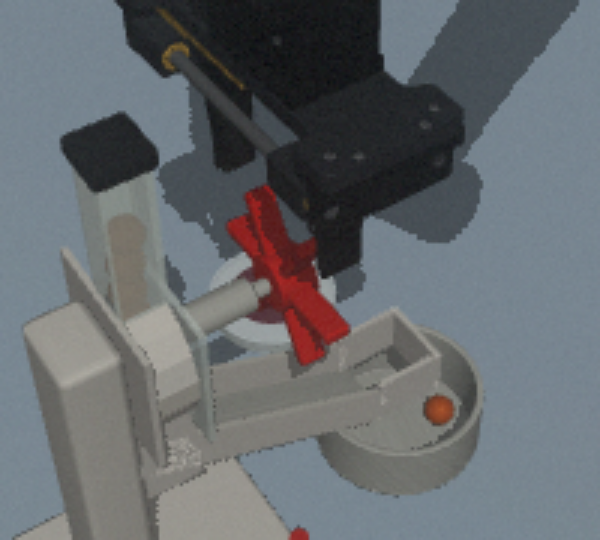

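```bash
python3 -m creep '[[1,0,0,-14,0],[1,0,0,-14,0],[1,0,-5,-14,0],[1,0,-10,-14,0],[1,0,-14,-14,0],[1,0,-18,-14,0],[1,0,-21,-14,0],[1,0,-22,-14,0]]'
python3 -m creep '[[1,0,-5,0,0],[1,0,-10,0,0],[1,0,-14,0,0],[1,0,-18,0,0],[1,0,-21,0,0],[1,0,-24,0,0],[1,0,-24,0,0],[1,0,-24,0,0]]'
python3 - <<'E'
from m import *
for n in ["scene"]:
    c=capture(n);cv2.imwrite(f"pics/{n}9.png",cv2.resize(c["image"][170:350,220:420],None,fx=3,fy=3))
s=sense();print(s["tcp_pos"],s["wrist_force"])
E
```

```text
time_s: 12.5
tcp_pos: [0.5876, 0.0233, 0.2589]
ee_rot: [[0.001, -0.015, -1.0], [0.023, -1.0, 0.015], [-1.0, -0.023, -0.0]]
wrist_force: [0.9, 4.3, 2.8]
gripper_width: 0.997
time_s: 13.3
tcp_pos: [0.5873, -0.0013, 0.2584]
ee_rot: [[-0.001, -0.015, -1.0], [0.022, -1.0, 0.015], [-1.0, -0.022, 0.001]]
wrist_force: [0.8, 0.8, 0.3]
gripper_width: 1.002
[ 0.58735527 -0.00111946  0.25850286] [-0.12058427 -0.19707536 -0.09629367]
```

View pics/scene9.png

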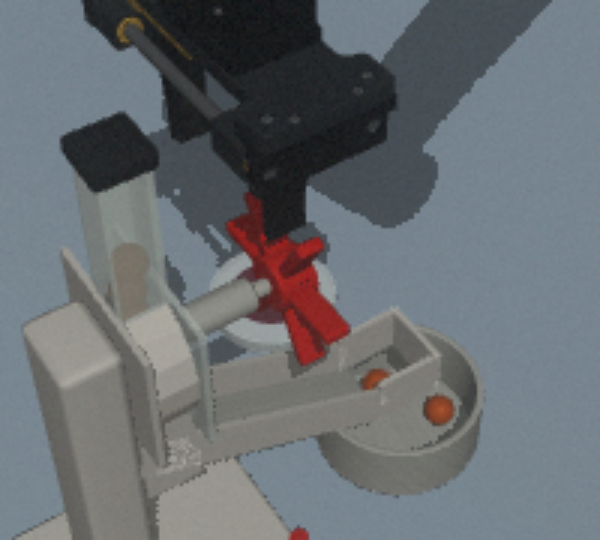

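Second ball is at the spout (about px 375,380 in the crop), the first lies in the bowl. I'll do the third click the same way, checking in between.

```bash
python3 -m creep '[[1,0,0,18,0],[1,0,0,36,0],[1,0,0,36,0],[1,0,23,36,0],[1,0,46,36,0],[1,0,46,36,0],[1,0,46,18,0],[1,0,46,15,0]]'
python3 - <<'E'
from m import *
for n in ["scene"]:
    c=capture(n);cv2.imwrite(f"pics/{n}10.png",cv2.resize(c["image"][170:350,220:420],None,fx=3,fy=3))
s=sense();print(s["tcp_pos"],s["wrist_force"])
E
```

```text
time_s: 14.15
tcp_pos: [0.586, 0.0446, 0.2709]
ee_rot: [[-0.005, -0.015, -1.0], [0.022, -1.0, 0.015], [-1.0, -0.022, 0.006]]
wrist_force: [0.1, -0.2, -0.7]
gripper_width: 1.002
[0.58626779 0.0443801  0.27127525] [ 0.00669623 -0.12319965 -0.29993788]
```

View pics/scene10.png

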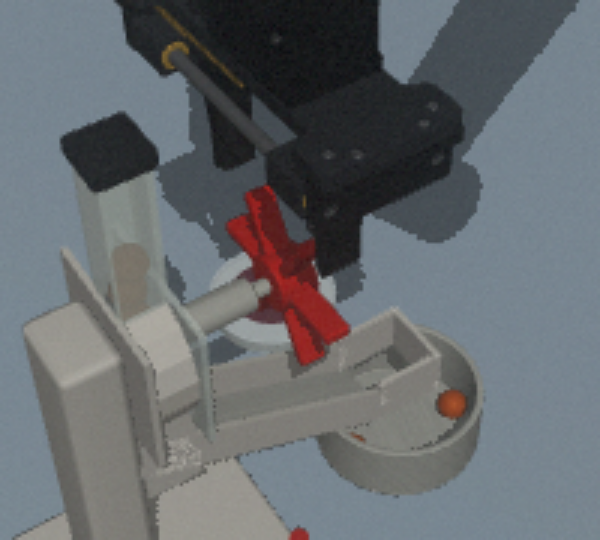

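```bash
python3 -m creep '[[1,0,0,-13,0],[1,0,0,-13,0],[1,0,-5,-13,0],[1,0,-10,-13,0],[1,0,-14,-13,0],[1,0,-18,-13,0],[1,0,-21,-13,0],[1,0,-22,-13,0]]'
python3 -m creep '[[1,0,-5,0,0],[1,0,-10,0,0],[1,0,-14,0,0],[1,0,-18,0,0],[1,0,-20,0,0],[1,0,-23,0,0],[1,0,-23,0,0],[1,0,-23,0,0]]'
python3 - <<'E'
from m import *
for n in ["scene"]:
    c=capture(n);cv2.imwrite(f"pics/{n}11.png",cv2.resize(c["image"][170:350,220:420],None,fx=3,fy=3))
s=sense();print(s["tcp_pos"],s["wrist_force"])
E
```

```text
time_s: 15.0
tcp_pos: [0.5869, 0.0226, 0.2592]
ee_rot: [[-0.002, -0.015, -1.0], [0.023, -1.0, 0.015], [-1.0, -0.023, 0.002]]
wrist_force: [0.6, 4.4, 3.7]
gripper_width: 0.994
time_s: 15.8
tcp_pos: [0.5866, -0.0012, 0.2586]
ee_rot: [[-0.004, -0.016, -1.0], [0.022, -1.0, 0.016], [-1.0, -0.022, 0.004]]
wrist_force: [0.9, -0.6, -0.1]
gripper_width: 1.001
[ 0.58669958 -0.00099242  0.25867144] [-0.17553984 -0.2186574  -0.82882504]
```

View pics/scene11.png

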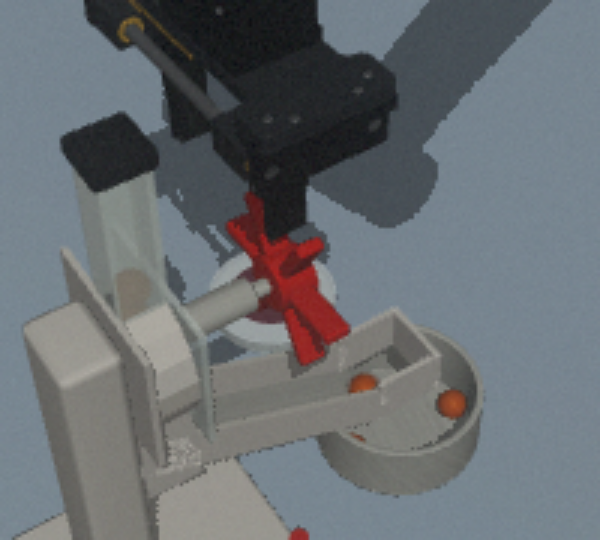

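Third ball is rolling down the chute. I lift straight up and retreat.

```bash
python3 -m creep '[[1,0,0,18,0],[1,0,0,36,0],[1,0,0,60,0],[1,-30,0,75,0],[1,-75,0,75,0],[1,-120,0,75,0],[1,-165,0,75,0],[1,-190,0,75,0]]'
python3 -m creep '[[1,0,45,0,0],[1,0,90,0,0],[1,0,135,0,0],[1,0,180,0,0],[1,0,220,0,0],[1,0,220,0,0],[1,0,220,0,0],[1,0,220,0,0]]'
python3 - <<'E'
from m import *
for n in ["scene","top"]:
    c=capture(n);P=cloud(c);print(bowl(c,P,np.array([.508,.051])))
    a,b,d,e=(170,350,220,420) if n=="scene" else (110,290,260,440)
    cv2.imwrite(f"pics/{n}12.png",cv2.resize(c["image"][a:b,d:e],None,fx=3,fy=3))
    r=mark_of(c,"petri_mid");print(n,[(x["confidence"],px2w(c,*x["centre"],z=.016)) for x in r[:2]])
s=sense();print(s["tcp_pos"],s["time_s"])
E
```

```text
time_s: 16.65
tcp_pos: [0.3937, -0.0017, 0.3338]
ee_rot: [[-0.003, -0.016, -1.0], [0.022, -1.0, 0.016], [-1.0, -0.022, 0.003]]
wrist_force: [-0.0, -0.3, 0.6]
gripper_width: 0.999
time_s: 17.45
tcp_pos: [0.3936, 0.2176, 0.3337]
ee_rot: [[-0.003, -0.017, -1.0], [0.022, -1.0, 0.017], [-1.0, -0.022, 0.004]]
wrist_force: [1.0, 0.7, -0.4]
gripper_width: 1.0
(array([0.50466848, 0.0514578 ]), np.int64(363))
scene [(0.71, array([ 0.51391952, -0.08330209,  0.016     ])), (0.31, array([ 0.45997518, -0.11806474,  0.016     ]))]
(array([0.50294863, 0.05041903]), np.int64(340))
top [(0.9, array([ 0.51168583, -0.08984775,  0.016     ]))]
[0.39381636 0.21738216 0.33406149] 17.65
```

View pics/scene12.png

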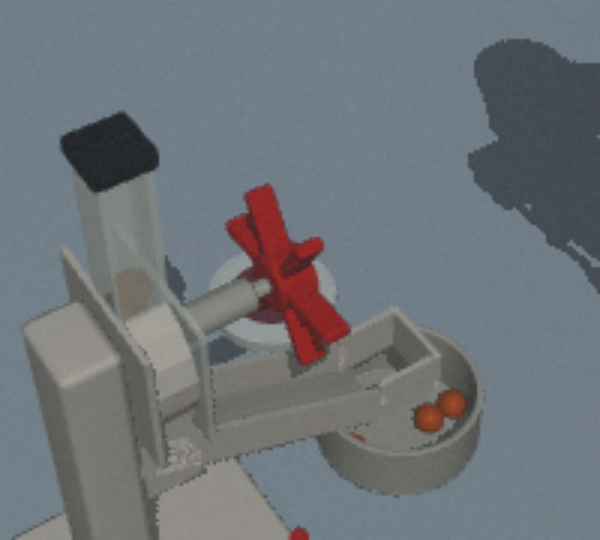

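View pics/top12.png

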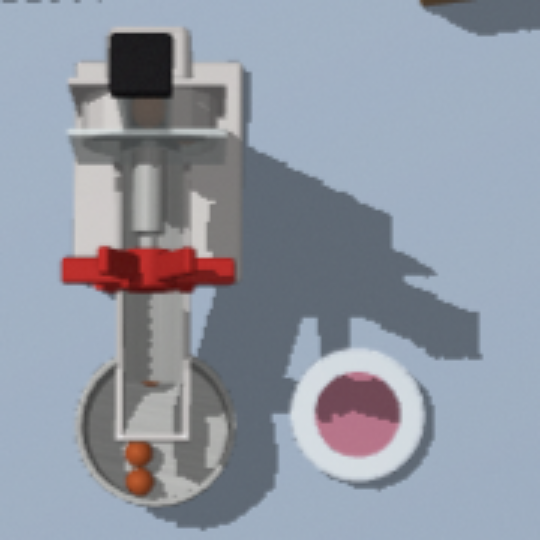

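```bash
python3 -c "
from station import *
print(finish_job())"
```

```text
the job is handed in; nothing more can be done
None
```

I slid the steel bowl under the spout by its front wall. Then I turned the red knob three clicks clockwise, pushing the upper-left paddle across the top each time with one open finger, and moved the arm clear. I handed the job in at about 17.7 s of the 61 s allowed.

**Balls:** I watched each of the three balls come down the chute. In the last pictures two lie in the front of the bowl. The third shows only as a sliver at the back of the bowl, under the chute.

**Knob:** It stands at rest in a click position.

**Petri dish:** It is at the same pixels as at the start (about 380, 248). The network's positions for it scatter by about 1 cm between pictures.

**Bowl position:** The cameras put the bowl's centre about 10 mm to the robot side of the spout's centre. The gripper position at release put it about 5 mm off. Both leave the spout's opening inside the bowl's rim, so I did not move the bowl again.

**Forces:** The highest wrist force in any reading was about 7 N.

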